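# Gauge three spacers through the gate into the slot

## Robot

A 7-joint arm with a two-finger parallel gripper is mounted at the origin on the work surface; the furniture and walls round the work are solid. World frame = base frame: x ahead of the robot, y to its left, z up, the work surface at z = 0. Lengths are in m, angles in rad, forces in N, time in s.
With the tool pointing down it reaches from about 0.35 to 0.9 m from the base axis. Payload 7.2 kg.
Tool frame: the origin (TCP) lies on the mounting face of the last link; the fingertips stand manip.nose_length ahead of it and the grasp point (between the pads) lies 155 mm ahead of it (manip.nose_length is the distance from the TCP to the fingertips, in m); z points along the fingers, y is the line along which they close (so a half turn about z gives the same grasp; the last joint's range is limited). The gripper opens to 85 mm and grips with 20 to 120 N. Pads are 22 mm wide; open, the fingers measure 114 mm over their backs; the gripper's body (76 mm by 85 mm) begins 54 mm behind the grasp point. The pads swing forward as they close: fully open they stand 13 mm farther back than shut.
Start: joints at [-1.242, 0.411, -0.013, 1.596, 0.006, 1.134, -0.082], TCP at [0.242, 0.576, 0.405] pointing down, gripper open.
Joint ranges: [-2.95, 2.95], [-0.29, 1.99], [-1.47, 1.44], [0.14, 2.54], [-1.03, 4.17], [0.13, 1.85], [-2.86, 2.86]. Speed limits (rad/s): [2.39, 2.39, 3.01, 3.01, 3.14, 3.14, 3.14].

## Interface

Orientations are given as a 3x3 rotation matrix whose columns are the frame's x, y, z axes.
In Python, from plant import manip gives the robot as it stands.
- The arm moves only by the shell command python3 nudge.py, which reads ROWS from standard input. ROWS is a JSON object whose key "moves" holds a list of rows, 1 to 12 of them, each of 7 numbers: the finger opening in m, then dx, dy, dz in units of 25 mm, then a rotation vector rx, ry, rz in rad; each row is the pose to reach, as a shift and turn from the pose commanded when the command began, along the tool's axes at that moment; what a row does not reach only later rows make up. A row lasts 1/8 s, in which the tool goes at most 0.0625 m and 0.188 rad, less where a joint would pass 70% of its speed; a pose out of reach is approached as far as the arm can. The fingers move at their own pace and stop on an object; the grip force is fixed at half the most. Time passes only in rows, so rows that do not move let the fingers close. It prints the time, the measured TCP pose, the force, the opening and the grip force at its end. Input that does not fit is refused with a message, and nothing moves.
- manip.get_obs(): the state, without advancing time (a new reading comes with each control period).
- manip.capture(name): name is "side" or "top"; returns the picture (420x560x3 uint8, red, green, blue); there is no depth.
- manip.camera_model(name): a dict with "mtx" (3x3 intrinsics, pixels), "R" (3x3) and "t" (3): a world point X has camera coordinates R X + t. Camera axes: x right, y down, z forward; pixel columns grow to the right and rows downward; lengths in m; the calibration is good to about 2 mm. A picture is of the moment at which its call begins. camera_model takes no time and is no camera call.
- manip.close_job(): hands the job in; it is judged then, once.
The state is a dict: "clock": time; "qpos": joint angles; "qvel": joint speeds; "tau": joint torques, N m; "ee_pos": TCP position; "ee_rot": TCP orientation; "contact_force": force on the tool from outside, world axes, zero at the start; "torque": the same for the moment, N m; "width": finger opening in m; "gripper_force": force on a finger pad.
Only numpy, scipy, OpenCV 4.12 (cv2) and the standard library are available. Lean on these libraries where they do the work, as an engineer would, in place of code of your own. Each camera call takes 0.05 s, during which the arm holds its last target. There are 200 camera calls.

## Task

On the plywood gauge table, slide the shutter fully open by pushing its finger pin, then with the fingertips sweep the three small steel spacers one at a time through the gate so that each drops down the slot into the bin underneath. The one large spacer is too big for the gate: leave it lying on the table. Only push: do not pinch, lift, upset or force any spacer, and leave the other things on the bench where they are.

Things in the scene. Friction and masses are not known exactly. Their poses are not given: they have to be found in the camera images.
- gauge_table: Plywood gauge table, fixed on the bench. Origin on the bench under the middle of the gate's exit; x = feed direction (loading deck, gate, slot), y to the left of it, z up. Deck top 85 mm above the bench, x -200 to 8 mm, y -130 to 130 mm. Nothing on the deck but spacers and the shutter pin is higher than 11 mm: fingertips 12 to 16 mm above the deck clear all fences and jaws yet push the spacers.
- deck (a point): Middle of the loading deck, at deck level, x = -100 mm in the table's frame; axes as the table's. Aluminium fences 6 mm wide, 10 mm high ring the deck: rear fence at table x = -197 mm, side fences at y = +-127 mm, and two straight funnel fences at 45 degrees from (-117, +-127) mm to the jaws at (-16, +-26) mm.
- gate (a point): Middle of the gate at deck level, x = -10 mm in the table's frame; axes as the table's. The gate is the 40 mm gap between two round-nosed steel jaws 10 mm high (table x = -14 to 0 mm, |y| over 20 mm). The shutter blade crosses it just behind the jaws (x = 1 to 5 mm).
- slot (a point): Middle of the slot at deck level, x = 29 mm in the table's frame; axes as the table's. The slot is an opening in the deck, table x = 8 to 50 mm, y -22 to 22 mm; a spacer drops once its middle is past x = 8 mm. Under it a 45 degree sheet chute leads back into a fixed blue plastic bin below the deck: floor 2 mm above the bench, inside x -101 to 54 mm, y -49 to 47 mm.
- shutter (a joint): Slide shutter that closes the gate, in m: 0 closed, 0.050 fully open (end stop); it opens towards the table's +y and stays where it is left. Friction about 1.2 N. It starts 0 to 8 mm open.
- shutter_pin (a point): Middle of the shutter's upright black finger pin, 12 mm thick; the black part spans 17 to 33 mm above the deck, on a steel shank 9 mm thick. In the table's frame it is at x = 3 mm, y = 55 mm plus the shutter's value; to open, push it towards the table's +y.
- spacer_a: One of the three small steel spacers: turned ring with a 16 mm bore, 34 mm outside diameter, 20 mm high, about 0.09 kg. Lies flat on the loading deck; origin at the centre of its underside, z axis along the bore.
- spacer_b: One of the three small steel spacers: turned ring with a 16 mm bore, 34 mm outside diameter, 20 mm high, about 0.09 kg. Lies flat on the loading deck; origin at the centre of its underside, z axis along the bore.
- spacer_c: One of the three small steel spacers: turned ring with a 16 mm bore, 34 mm outside diameter, 20 mm high, about 0.09 kg. Lies flat on the loading deck; origin at the centre of its underside, z axis along the bore.
- spacer_big: The large steel spacer: same height (20 mm) and material, but 46 mm outside diameter, 24 mm bore, about 0.16 kg. Lies flat on the loading deck among the others; origin at the centre of its underside, z along the bore.
- tape_measure: Bystander: yellow and black pocket tape measure, 38 x 72 x 60 mm, standing on the bench to the right; origin under its centre.
- end_cap_red: Bystander: red plastic pipe end cap, open top, 64 mm across, 49 mm high, on the bench to the left; origin under its centre.
- end_cap_black: Bystander: black plastic pipe end cap, open top, 64 mm across, 49 mm high, on the bench to the left; origin under its centre.
- dome_standing: Bystander: white domed plug, 33 mm across, 106 mm high, standing on the bench to the left; origin under its centre.
- seam_roller: Bystander: seam roller with a wooden handle, 55 x 162 x 41 mm, lying on the bench to the far right; origin under its centre.

How it is judged:
On the way, in this order (a step that is already met when the one before it is completed fails the run):
1. the shutter is pushed fully open (value of joint shutter above 0.042 m), for 0.1 s.
2. one small spacer has dropped through the slot into the bin (((z of spacer_a in the frame of gauge_table below 0.065 m and x of spacer_a in the frame of gauge_table between -0.105 and 0.058 m and y of spacer_a in the frame of gauge_table between -0.05 and 0.05 m) or (z of spacer_b in the frame of gauge_table below 0.065 m and x of spacer_b in the frame of gauge_table between -0.105 and 0.058 m and y of spacer_b in the frame of gauge_table between -0.05 and 0.05 m) or (z of spacer_c in the frame of gauge_table below 0.065 m and x of spacer_c in the frame of gauge_table between -0.105 and 0.058 m and y of spacer_c in the frame of gauge_table between -0.05 and 0.05 m))), for 0.2 s.
3. a second small spacer has dropped into the bin ((((z of spacer_a in the frame of gauge_table below 0.065 m and x of spacer_a in the frame of gauge_table between -0.105 and 0.058 m and y of spacer_a in the frame of gauge_table between -0.05 and 0.05 m) and (z of spacer_b in the frame of gauge_table below 0.065 m and x of spacer_b in the frame of gauge_table between -0.105 and 0.058 m and y of spacer_b in the frame of gauge_table between -0.05 and 0.05 m)) or ((z of spacer_a in the frame of gauge_table below 0.065 m and x of spacer_a in the frame of gauge_table between -0.105 and 0.058 m and y of spacer_a in the frame of gauge_table between -0.05 and 0.05 m) and (z of spacer_c in the frame of gauge_table below 0.065 m and x of spacer_c in the frame of gauge_table between -0.105 and 0.058 m and y of spacer_c in the frame of gauge_table between -0.05 and 0.05 m)) or ((z of spacer_b in the frame of gauge_table below 0.065 m and x of spacer_b in the frame of gauge_table between -0.105 and 0.058 m and y of spacer_b in the frame of gauge_table between -0.05 and 0.05 m) and (z of spacer_c in the frame of gauge_table below 0.065 m and x of spacer_c in the frame of gauge_table between -0.105 and 0.058 m and y of spacer_c in the frame of gauge_table between -0.05 and 0.05 m)))), for 0.2 s.
4. the third small spacer has dropped into the bin (z of each of spacer_a, spacer_b, spacer_c in the frame of gauge_table below 0.065 m and x of spacer_a in the frame of gauge_table between -0.105 and 0.058 m and y of spacer_a in the frame of gauge_table between -0.05 and 0.05 m and x of spacer_b in the frame of gauge_table between -0.105 and 0.058 m and y of spacer_b in the frame of gauge_table between -0.05 and 0.05 m and x of spacer_c in the frame of gauge_table between -0.105 and 0.058 m and y of spacer_c in the frame of gauge_table between -0.05 and 0.05 m), for 0.2 s.
At the end, for the whole second after the job is handed in: The shutter stands at least 42 of its 50 mm open; all three small spacers lie in the bin under the slot (at rest, in any attitude); the large spacer lies flat and at rest on the loading deck, before the gate (all of step 4 and value of joint shutter above 0.042 m and linear speed of each of spacer_a, spacer_b, spacer_c, spacer_big below 0.03 m/s and z of spacer_big in the frame of gauge_table between 0.082 and 0.089 m and x of spacer_big in the frame of gauge_table below -0.02 m and angle between spacer_big's own z axis and vertical below 0.15 rad); the robot touches nothing.
It fails at once if a spacer is lifted off the deck or tipped over (its underside's centre more than 9 mm above the deck) (z of any of spacer_a, spacer_b, spacer_c, spacer_big in the frame of gauge_table above 0.094 m).
It fails at once if a spacer is pinched or forced: more than 20 N from the fingers (contact force between the fingers and spacer_a above 20 N or contact force between the fingers and spacer_b above 20 N or contact force between the fingers and spacer_c above 20 N or contact force between the fingers and spacer_big above 20 N).
It fails at once if a bystander on the bench is moved more than 20 mm (distance of any of tape_measure, end_cap_red, end_cap_black, dome_standing, seam_roller from where it was at the start of the episode above 0.02 m).
It also fails if it takes over 72 s, if anything falls off the work surface, if the arm or the gripper's body presses on something with over 40 N, if the wrist force passes 120 N, or if a joint passes its speed limit or range.

## Working session

There is one attempt and no reset: what is moved stays moved. The work goes in short steps, Python scripts to look and compute and a shell command to move; the robot and the scene stay as the last step left them, time stands still between calls to the robot, and variables do not carry over. Pictures are saved under pics/ and viewed, at most 10 in all, crops included, and the job is handed in when it is done.

```bash
ls; mkdir -p pics; python3 - <<'E'
from plant import manip
import cv2,numpy as np
np.set_printoptions(precision=4,suppress=True)
o=manip.get_obs();print(o['clock'],o['ee_pos'],o['ee_rot'],o['width'],manip.nose_length)
for n in('top','side'):
    im=manip.capture(n);cv2.imwrite(f'pics/{n}0.png',im[:,:,::-1]);m=manip.camera_model(n);print(n,m['mtx'],m['R'],m['t'],-m['R'].T@m['t'])
E
```

```text
nudge.py
pics
plant.py
0.0 [0.2415 0.5762 0.4038] [[-0.9223  0.3865 -0.0005]
 [ 0.3865  0.9223 -0.0016]
 [-0.0001 -0.0017 -1.    ]] 0.0856014943732046 0.1734
top [[486.2351   0.     280.4475]
 [  0.     486.2351 207.2593]
 [  0.       0.       1.    ]] [[ 0.1612 -0.9869  0.0017]
 [-0.7704 -0.1269 -0.6248]
 [ 0.6168  0.0994 -0.7808]] [-0.1082  0.4352  1.4477] [-0.5403 -0.1954  1.4025]
side [[470.1802   0.     281.433 ]
 [  0.     470.1802 209.8429]
 [  0.       0.       1.    ]] [[-0.9977 -0.0657 -0.0139]
 [-0.0125  0.3847 -0.9229]
 [ 0.066  -0.9207 -0.3847]] [0.4958 0.0989 1.277 ] [0.4116 1.1703 0.5894]
```

View pics/top0.png

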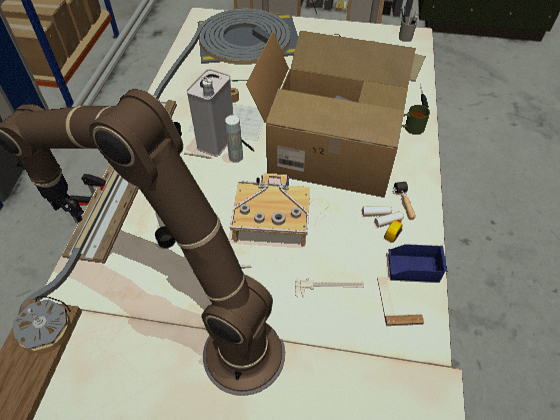

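View pics/side0.png

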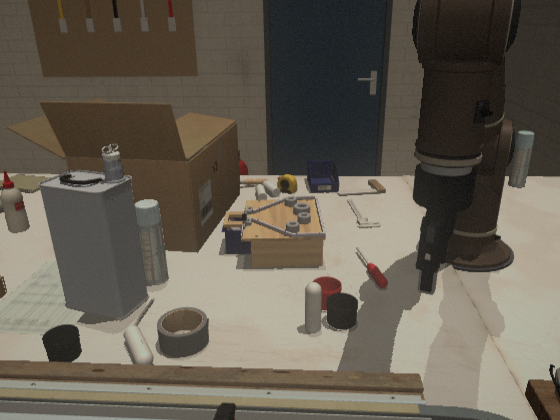

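The top view shows the table at about (233-310, 178-243), with four spacers on it near rows 211-218. The gate is at the top near (273,183), facing the carton. I'll enlarge both views next.

```bash
python3 - <<'E'
import cv2,numpy as np
a=cv2.imread('pics/top0.png')[165:255,222:322];b=cv2.imread('pics/side0.png')[185:275,215:335]
cv2.imwrite('pics/c1.png',cv2.resize(a,None,fx=6.5,fy=6.5,interpolation=cv2.INTER_CUBIC))
cv2.imwrite('pics/c2.png',cv2.resize(b,None,fx=6.5,fy=6.5,interpolation=cv2.INTER_CUBIC))
E
```

```text
(no output)
```

View pics/c1.png

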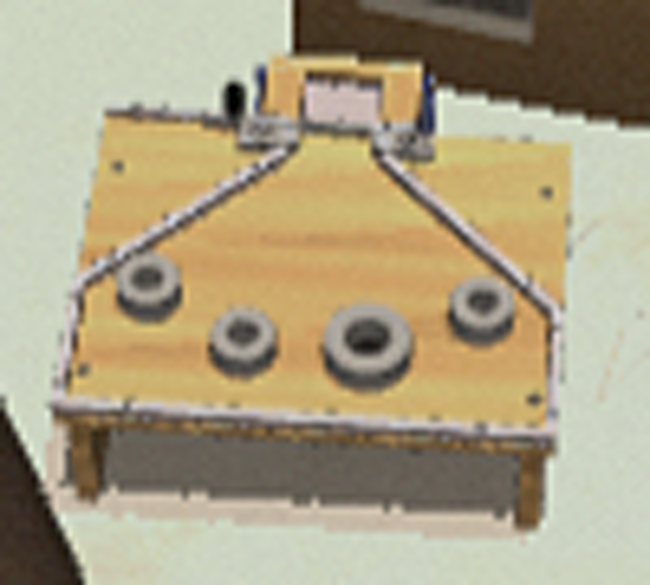

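View pics/c2.png

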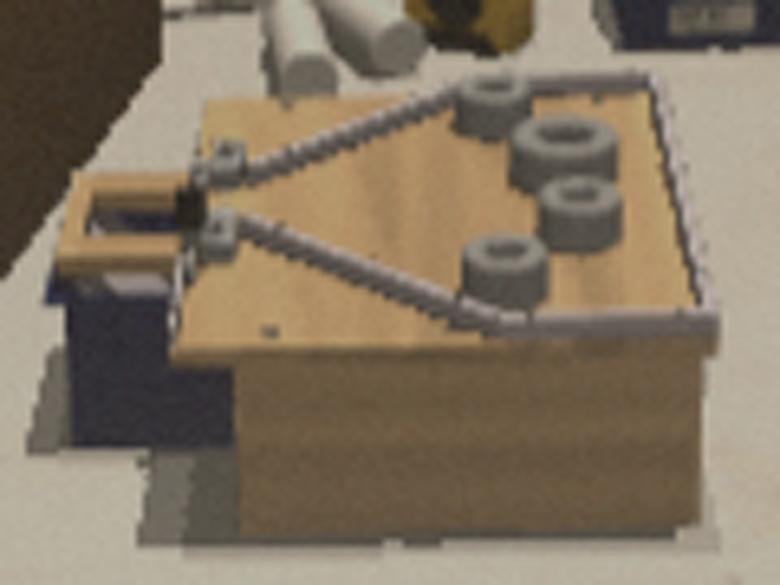

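The crops show small spacers at top-crop (148,278), (243,330) and (482,298), and the large one at (368,335). The pin is at (235,98). Next I'll fit the table pose from its corners in both views.

```bash
cat > h.py <<'E'
import numpy as np,cv2,json
from scipy.optimize import least_squares
from plant import manip
np.set_printoptions(precision=4,suppress=True)
C={n:manip.camera_model(n) for n in('top','side')}
def proj(n,X):
    c=np.atleast_2d(X)@C[n]['R'].T+C[n]['t'];p=c@C[n]['mtx'].T;return p[:,:2]/p[:,2:]
def ray(n,uv,z):
    m=C[n];d=m['R'].T@np.linalg.inv(m['mtx'])@[*uv,1];o=-m['R'].T@m['t'];return (o+d*(z-o[2])/d[2])
def tw(p,P):
    c,s=np.cos(p[2]),np.sin(p[2]);P=np.atleast_2d(P)
    return np.c_[p[0]+c*P[:,0]-s*P[:,1],p[1]+s*P[:,0]+c*P[:,1],P[:,2]]
def wt(p,X):
    c,s=np.cos(p[2]),np.sin(p[2]);d=np.array(X)[:2]-p[:2];return np.array([c*d[0]+s*d[1],-s*d[0]+c*d[1]])
try: T=np.array(json.load(open('T.json')))
except OSError: T=None
E
python3 - <<'E'
from h import *
o={'top':(222,165),'side':(215,185)}
px=lambda n,c:np.array(o[n])+(np.array(c)+.5)/6.5-.5
F={'top':[((80,285),(-117,127,95)),((555,310),(-117,-127,95)),((58,405),(-197,127,95)),((552,432),(-197,-127,95)),((297,145),(-16,26,95)),((378,150),(-16,-26,95)),((107,112),(8,130,85)),((570,143),(8,-130,85))],
'side':[((718,316),(-200,130,95)),((650,75),(-197,-127,95)),((490,322),(-117,127,95)),((170,350),(8,130,85)),((207,100),(8,-130,85))]}
def res(p,ns=('top','side')):
    return np.concatenate([(proj(n,tw(p,[np.array(P)/1e3 for _,P in F[n]]))-[px(n,c) for c,_ in F[n]]).ravel() for n in ns])
for ns in(('top',),('side',),('top','side')):
    r=least_squares(res,[.6,-.2,0],args=(ns,));print(ns,r.x,np.abs(r.fun).max(),np.sqrt((r.fun**2).mean()))
p=r.x;json.dump(list(p),open('T.json','w'))
S={'top':[(148,278),(243,330),(368,335),(482,298)],'side':[(503,250),(580,190),(565,137),(492,88)]}
for n in S:
    for c in S[n]: print(n,wt(p,ray(n,px(n,c),.105)))
print('pin',wt(p,ray('top',px('top',(235,100)),.110)),wt(p,ray('side',px('side',(190,208)),.110)))
E
```

```text
('top',) [0.5922 0.0127 0.0862] 1.4924324770050816 0.5517192457577034
('side',) [0.5903 0.0186 0.0794] 1.026237372760221 0.605492806201234
('top', 'side') [0.5913 0.0134 0.0827] 1.7447734468215685 0.7355946847998357
top [-0.1202  0.0882]
top [-0.1505  0.0347]
top [-0.1486 -0.0302]
top [-0.1194 -0.0876]
side [-0.1213  0.0928]
side [-0.1545  0.0354]
side [-0.1517 -0.0215]
side [-0.123 -0.08 ]
pin [0.0039 0.0555] [0.0011 0.0576]
```

```bash
cat >> h.py <<'E'
def st(h=None):
    "tool state in the table frame: tip x,y, height over deck, yaw error of tool y vs table y"
    o=manip.get_obs();R=o['ee_rot'];tip=o['ee_pos']+R[:,2]*manip.nose_length
    yaw=np.arctan2(R[1,1],R[0,1])-np.pi/2-T[2]
    print('t',round(o['clock'],2),'tip mm',wt(T,tip)*1e3,'h',round((tip[2]-.085)*1e3,1),'yaw',round(yaw,3),'tilt',R[:2,2],'F',o['contact_force'],'w',round(o['width'],4))
    return o,R,tip
def go(x,y,h,yaw=0):
    "tool-axis shift to put tip at table x,y mm, height h"
    o,R,tip=st();d=tw(T,[x/1e3,y/1e3,.085+h/1e3])[0]-tip
    # target orientation: z down, tool y at yaw from table y
    a=T[2]+yaw;Y=np.array([-np.sin(a),np.cos(a),0]);Z=np.array([0,0,-1.]);Rt=np.c_[np.cross(Y,Z),Y,Z]
    d=d+(R[:,2]-Z)*manip.nose_length
    print('shift',R.T@d,'rot',cv2.Rodrigues(R.T@Rt)[0].ravel())
E
python3 - <<'E'
from h import *
for uv in((268,167),(388,193)):print('carton',wt(T,ray('top',uv,0)))
for uv in((270,120),(392,142)):print('carton',wt(T,ray('top',uv,.15)))
go(0,16,70)
E
```

```text
carton [0.1733 0.037 ]
carton [ 0.0755 -0.4285]
carton [0.2801 0.0367]
carton [ 0.1955 -0.4242]
t 0.1 tip mm [-302.1915  589.5718] h 145.5 yaw -0.48 tilt [-0.0005 -0.0014] F [-1.2435 -0.0224  0.1048] w 0.085
shift [-0.5327 -0.3696  0.0761] rot [-0.0014 -0.0003 -0.4795]
```
Carton ok. Move: distance 0.65m → 11 rows. Row can be the final pose; it proceeds at max speed. But is it straight? Path from tip high over dome 106 (tip z 0.23→0.155). OK. Move lateral first then down. 12 rows.

Units first: shifts go in units of 25 mm. So -0.533 m is -21.32, -0.37 m is -14.8.

```bash
echo '{"moves":[[0,-21.32,-14.8,0,0,0,-0.48],[0,-21.32,-14.8,0,0,0,-0.48],[0,-21.32,-14.8,0,0,0,-0.48],[0,-21.32,-14.8,0,0,0,-0.48],[0,-21.32,-14.8,0,0,0,-0.48],[0,-21.32,-14.8,0,0,0,-0.48],[0,-21.32,-14.8,0,0,0,-0.48],[0,-21.32,-14.8,0,0,0,-0.48],[0,-21.32,-14.8,0,0,0,-0.48],[0,-21.32,-14.8,0,0,0,-0.48],[0,-21.32,-14.8,3,0,0,-0.48],[0,-21.32,-14.8,3,0,0,-0.48]]}' | python3 nudge.py ; python3 - <<'E'
from h import *
go(3,17,21)
im=manip.capture('side');cv2.imwrite('pics/s1.png',cv2.resize(im[90:290,190:400],None,fx=3.8,fy=3,interpolation=cv2.INTER_CUBIC)[:,:,::-1])
E
```

```text
clock: 1.6
ee_pos: [0.5892, 0.0277, 0.3261]
ee_rot: [[-0.997, -0.081, -0.006], [-0.081, 0.997, -0.001], [0.006, -0.001, -1.0]]
contact_force: [-0.4, 0.6, -0.1]
width: 0.0003
gripper_force: 0.0
t 1.6 tip mm [-2.0305 14.2213] h 67.7 yaw -0.002 tilt [-0.0063 -0.0013] F [-0.4302  0.5666 -0.1196] w 0.0003
shift [-0.0042  0.0027  0.0467] rot [-0.0008 -0.0064 -0.002 ]
```

View pics/s1.png

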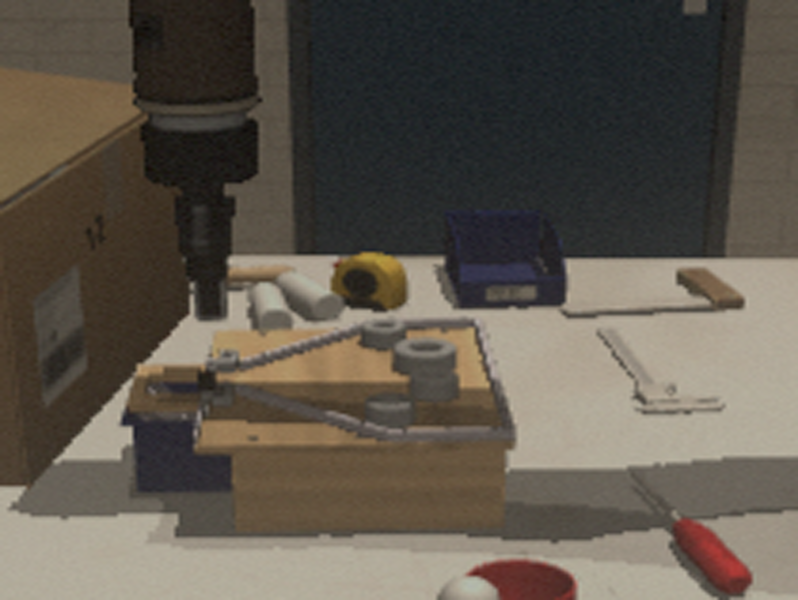

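The closed fingertips show at about crop (210,318), above the gate and on the robot side of the pin (207,380). I'll go down beside the pin.

```bash
echo '{"moves":[[0,-0.16,0,1.2,0,0,0],[0,-0.16,0,1.84,0,0,0],[0,-0.16,0,1.84,0,0,0]]}' | python3 nudge.py >/dev/null; python3 - <<'E'
from h import *
go(3,17,21); go(3,84,21)
E
```

```text
t 2.02 tip mm [ 3.5211 16.9727] h 25.1 yaw 0.002 tilt [-0.0017  0.0002] F [-0.3659 -0.9979  0.0498] w 0.0001
shift [0.0008 0.0001 0.0041] rot [ 0.0003 -0.0016  0.002 ]
t 2.02 tip mm [ 3.5211 16.9727] h 25.1 yaw 0.002 tilt [-0.0017  0.0002] F [-0.3659 -0.9979  0.0498] w 0.0001
shift [0.0007 0.0671 0.0041] rot [ 0.0003 -0.0016  0.002 ]
```

Scaled: 0.06 m is 2.4, 0.054 m is 2.16.

```bash
echo '{"moves":[[0,0,0.4,0.08,0,0,0],[0,0,0.8,0.08,0,0,0],[0,0,1.2,0.08,0,0,0],[0,0,1.6,0.08,0,0,0],[0,0,1.92,0.08,0,0,0],[0,0,2.16,0.08,0,0,0],[0,0,2.4,0.08,0,0,0],[0,0,2.4,0.08,0,0,0]]}' | python3 nudge.py >/dev/null; python3 - <<'E'
from h import *
st()
im=manip.capture('side');c=im[190:250,225:325]
cv2.imwrite('pics/s2.png',cv2.resize(c,None,fx=7,fy=7,interpolation=cv2.INTER_CUBIC)[:,:,::-1])
E
```

```text
t 3.02 tip mm [ 3.9989 76.5501] h 23.1 yaw 0.001 tilt [-0.0004  0.0003] F [-0.5397 -0.7785 -0.5949] w 0.0001
```

View pics/s2.png

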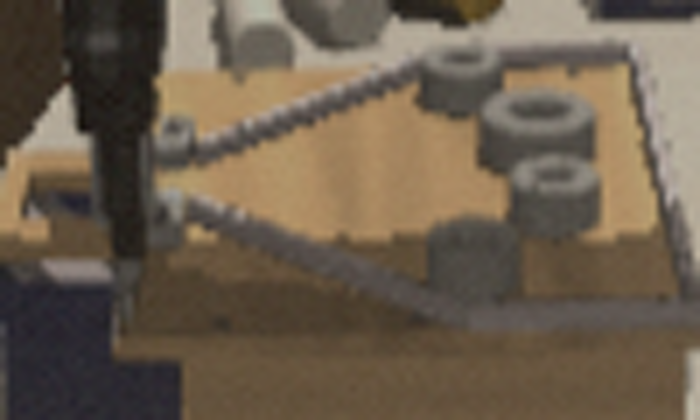

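The tip is beside the pin, at crop (130,240), and the shaft (125,285) has moved out to the left. I'll keep pushing until it meets the stop.

Scaled: 0.006 m is 0.24, 0.003 m is 0.12.

```bash
echo '{"moves":[[0,0,0.12,0,0,0,0],[0,0,0.24,0,0,0,0],[0,0,0.24,0,0,0,0]]}' | python3 nudge.py | grep -E "force"; python3 -c "
from h import *
st()"; echo '{"moves":[[0,0,0.08,0,0,0,0],[0,0,0.16,0,0,0,0],[0,0,0.16,0,0,0,0]]}' | python3 nudge.py | grep -E "force";python3 -c "
from h import *
st()"
```

```text
contact_force: [0.3, 0.5, -0.6]
gripper_force: 0.2
t 3.45 tip mm [ 3.9229 82.0787] h 23.1 yaw 0.001 tilt [-0.0005  0.0001] F [ 0.2847  0.4745 -0.6201] w 0.0002
contact_force: [0.0, -5.6, -1.5]
gripper_force: 2.1
t 3.83 tip mm [ 3.948  84.3393] h 23.1 yaw -0.001 tilt [-0.0003 -0.0017] F [ 0.0313 -5.5855 -1.4835] w -0.0001
```

The end stop is reached with the tip at y=84, as predicted. I'll back off, then calibrate the tip height by touching an empty part of the deck with the fingers 12 mm apart.

```bash
echo '{"moves":[[0.012,0,-1,0,0,0,0],[0.012,0,-1,-1.2,0,0,0],[0.012,1.2,-2.4,-1.2,0,0,0],[0.012,2.8,-3.52,-1.2,0,0,0],[0.012,2.8,-3.52,-1.2,0,0,0],[0.012,2.8,-3.52,0.2,0,0,0],[0.012,2.8,-3.52,0.4,0,0,0],[0.012,2.8,-3.52,0.4,0,0,0]]}' | python3 nudge.py >/dev/null; python3 -c "
from h import *
st()"; echo '{"moves":[[0.012,0,0,0.08,0,0,0],[0.012,0,0,0.16,0,0,0],[0.012,0,0,0.24,0,0,0],[0.012,0,0,0.28,0,0,0]]}' | python3 nudge.py | grep -E "force"; python3 -c "
from h import *
st()"
```

```text
t 4.83 tip mm [-65.4112  -1.6289] h 13.4 yaw 0.001 tilt [-0.0005  0.0001] F [-0.6331 -0.2337 -0.1739] w 0.0119
contact_force: [0.2, 0.4, 0.0]
gripper_force: 0.0
t 5.33 tip mm [-65.8355  -2.2043] h 6.3 yaw 0.0 tilt [0. 0.] F [0.2293 0.4435 0.0234] w 0.0117
```

```bash
for i in 1 2 3 4 5; do echo '{"moves":[[0.012,0,0,0.04,0,0,0],[0.012,0,0,0.08,0,0,0]]}' | python3 nudge.py | grep contact;  python3 -c "
from h import *
st()" | grep -oE "tip.*yaw"; done
```

```text
contact_force: [-0.1, -0.1, -0.1]
tip mm [-65.8008  -2.203 ] h 4.2 yaw
contact_force: [0.2, 0.6, 0.8]
tip mm [-65.8431  -2.2225] h 2.2 yaw
contact_force: [-3.7, 0.7, 12.5]
tip mm [-65.777   -2.2227] h 0.4 yaw
contact_force: [-9.9, 0.3, 31.8]
tip mm [-65.7343  -2.2306] h 0.3 yaw
contact_force: [-17.6, -0.3, 53.6]
tip mm [-65.6794  -2.2404] h 0.2 yaw
```

Contact comes at h≈0.7 mm, so h≈15 is a good pushing height. Next I go behind spacer_b, at (-152,35), yawed along its line to the gate.

Scaled: -0.044 m is -1.76, -0.02 m is -0.8.

```bash
echo '{"moves":[[0.012,0,0,-0.8,0,0,0],[0.012,0,0,-1.76,0,0,0],[0.012,0,0,-1.76,0,0,0]]}' | python3 nudge.py | grep contact; python3 -c "
from h import *
go(-189,47,40,-.316)"
```

```text
contact_force: [-0.6, 0.7, 0.0]
t 6.95 tip mm [-64.5862  -2.2573] h 41.9 yaw 0.0 tilt [0.0035 0.0005] F [-0.6275  0.7394  0.0047] w 0.0124
shift [0.1238 0.0493 0.0014] rot [0.0008 0.0034 0.3164]
```

Scaled: 0.124 m is 4.96, 0.06 m is 2.4.

```bash
echo '{"moves":[[0.012,2.4,1,0,0,0,0.16],[0.012,4.96,1.96,0,0,0,0.316],[0.012,4.96,1.96,0,0,0,0.316],[0.012,4.96,1.96,0.6,0,0,0.316],[0.012,4.96,1.96,1.04,0,0,0.316],[0.012,4.96,1.96,1.04,0,0,0.316]]}' | python3 nudge.py | grep contact; python3 - <<'E'
from h import *
go(-45-27,0+9,15,-.316)
t=manip.capture('top')[165:255,222:322];s=manip.capture('side')[185:275,215:335]
f=lambda a:cv2.resize(a,(390,350),interpolation=cv2.INTER_CUBIC)
cv2.imwrite('pics/b1.png',np.hstack([f(t),f(s)])[:,:,::-1])
E
```

```text
contact_force: [0.6, 0.6, -0.5]
t 7.7 tip mm [-190.2365   46.3914] h 13.3 yaw -0.316 tilt [-0.002  -0.0009] F [ 0.5661  0.5586 -0.4599] w 0.0118
shift [-0.1237  0.0009 -0.0019] rot [-0.0013 -0.0018  0.0003]
```

View pics/b1.png

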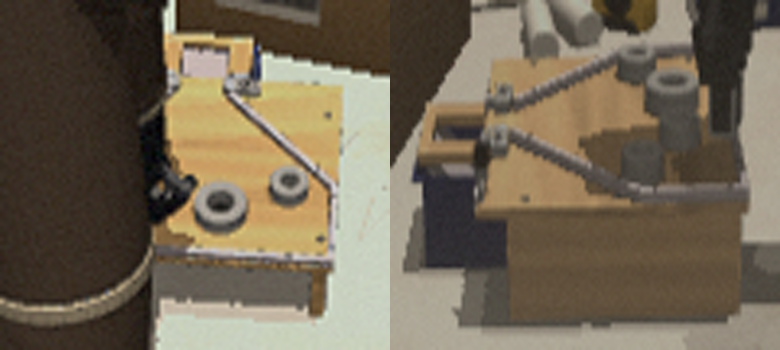

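In the side view the tips are behind spacer_b, at crop (722,125). I'll push it along the diagonal.

```bash
echo '{"moves":[[0.012,-0.4,0.04,-0.04,0,0,0],[0.012,-0.8,0.04,-0.04,0,0,0],[0.012,-1.28,0.04,-0.04,0,0,0],[0.012,-1.76,0.04,-0.04,0,0,0],[0.012,-2.24,0.04,-0.04,0,0,0],[0.012,-2.72,0.04,-0.04,0,0,0],[0.012,-3.2,0.04,-0.04,0,0,0],[0.012,-3.68,0.04,-0.04,0,0,0],[0.012,-4.16,0.04,-0.04,0,0,0],[0.012,-4.56,0.04,-0.04,0,0,0],[0.012,-4.8,0.04,-0.04,0,0,0],[0.012,-4.96,0.04,-0.04,0,0,0]]}' | python3 nudge.py | grep contact; python3 - <<'E'
from h import *
st()
t=manip.capture('top')[165:255,222:322];s=manip.capture('side')[185:275,215:335]
f=lambda a:cv2.resize(a,(390,350),interpolation=cv2.INTER_CUBIC)
cv2.imwrite('pics/b2.png',np.hstack([f(t),f(s)])[:,:,::-1])
E
```

```text
contact_force: [-0.6, 0.3, 0.8]
t 9.3 tip mm [-71.4643   9.1117] h 15.2 yaw -0.316 tilt [-0.0002 -0.    ] F [-0.6364  0.2559  0.7986] w 0.0119
```

View pics/b2.png

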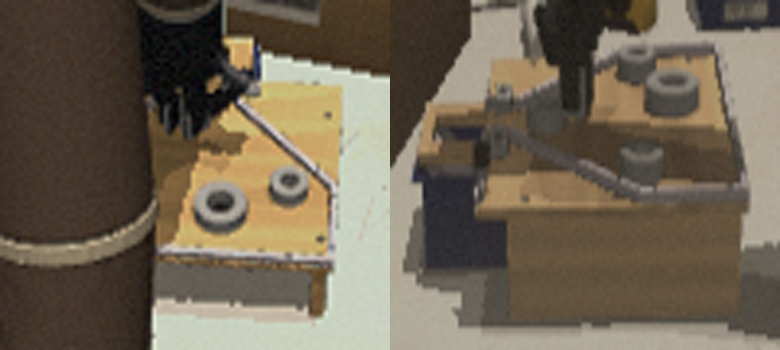

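Spacer_b leads the tips and sits near crop (545,115), in the mouth of the funnel. I'll back off, straighten up, then push it through.

```bash
echo '{"moves":[[0.012,0.48,0,0,0,0,0],[0.012,0.48,0,0,0,0,0]]}' | python3 nudge.py | grep contact; python3 -c "
from h import *
go(-82,0,15,0);go(-70,0,15,0)"
```

```text
contact_force: [0.7, 0.6, -0.6]
t 9.65 tip mm [-84.4722  13.386 ] h 15.2 yaw -0.315 tilt [-0.0011  0.0003] F [ 0.7058  0.6233 -0.627 ] w 0.0122
shift [-0.0063 -0.012   0.0002] rot [ 0.0002 -0.0011 -0.315 ]
t 9.65 tip mm [-84.4722  13.386 ] h 15.2 yaw -0.315 tilt [-0.0011  0.0003] F [ 0.7058  0.6233 -0.627 ] w 0.0122
shift [-0.0177 -0.0082  0.0002] rot [ 0.0002 -0.0011 -0.315 ]
```

Scaled: -0.012 m is -0.48, -0.006 m is -0.24.

```bash
echo '{"moves":[[0.012,-0.12,-0.24,0,0,0,-0.16],[0.012,-0.24,-0.48,0,0,0,-0.315],[0.012,-0.24,-0.48,0,0,0,-0.315]]}' | python3 nudge.py | grep contact; python3 -c "
from h import *
go(-8,0,15,0)"
```

```text
contact_force: [-0.9, 0.2, -0.1]
t 10.03 tip mm [-81.1382  -0.7722] h 15.4 yaw -0.002 tilt [0.0004 0.0001] F [-0.8673  0.1832 -0.1191] w 0.0118
shift [-0.0732  0.001   0.0005] rot [ 0.0001  0.0004 -0.0024]
```

Scaled: -0.042 m is -1.68, -0.036 m is -1.44.

```bash
echo '{"moves":[[0.012,-0.48,0.04,0,0,0,0],[0.012,-0.88,0.04,0,0,0,0],[0.012,-1.2,0.04,0,0,0,0],[0.012,-1.44,0.04,0,0,0,0],[0.012,-1.68,0.04,0,0,0,0]]}' | python3 nudge.py | grep contact;echo '{"moves":[[0.012,-0.24,0,0,0,0,0],[0.012,-0.48,0,0,0,0,0],[0.012,-0.68,0,0,0,0,0]]}' | python3 nudge.py | grep contact;echo '{"moves":[[0.012,-0.24,0,0,0,0,0],[0.012,-0.48,0,0,0,0,0],[0.012,-0.56,0,0,0,0,0],[0.012,-0.56,0,0,0,0,0]]}' | python3 nudge.py | grep contact;  python3 - <<'E'
from h import *
st()
s=manip.capture('side')[185:275,215:335]
cv2.imwrite('pics/b3.png',cv2.resize(s,None,fx=6,fy=6,interpolation=cv2.INTER_CUBIC)[:,:,::-1])
E
```

```text
contact_force: [-1.2, -0.1, -0.1]
contact_force: [-1.4, -0.3, 1.8]
contact_force: [-0.6, 0.1, -0.6]
t 11.53 tip mm [-8.0232  0.6305] h 15.2 yaw -0.001 tilt [-0.0001 -0.    ] F [-0.5743  0.1077 -0.5712] w 0.0118
```

View pics/b3.png

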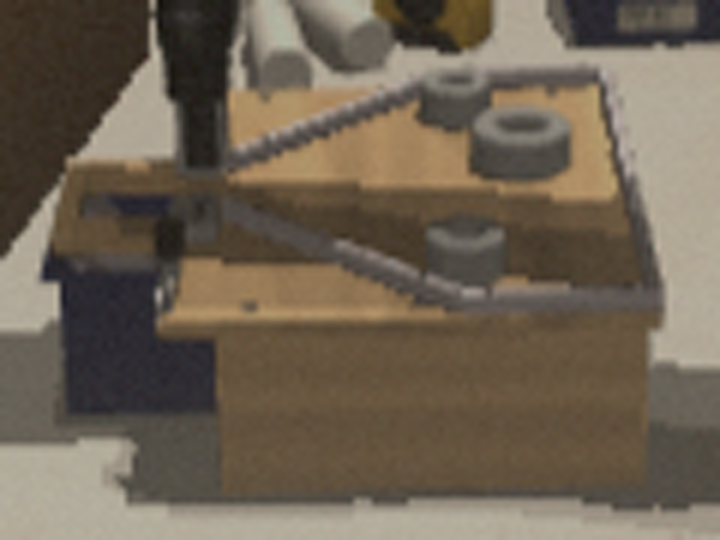

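Spacer_b has dropped: the deck shows only the large spacer (520,140), one small spacer at (455,95) and the left one at (465,248). Next is spacer_a.

Scaled: -0.027 m is -1.08, 0.01 m is 0.4.

```bash
echo '{"moves":[[0.012,0.4,0,0,0,0,0],[0.012,0.4,0,-1.08,0,0,0],[0.012,0.4,0,-1.08,0,0,0]]}' | python3 nudge.py | grep contact; python3 -c "
from h import *
go(-146,117,42,-.861)"
```

```text
contact_force: [0.3, 0.9, 0.1]
t 11.95 tip mm [-17.6018   0.4767] h 44.0 yaw -0.001 tilt [0.003  0.0005] F [0.2569 0.9034 0.0596] w 0.012
shift [0.128  0.1165 0.0017] rot [0.0015 0.0028 0.8602]
```

```bash
echo '{"moves":[[0.012,1.68,1.56,0,0,0,0.18],[0.012,3.36,3.08,0,0,0,0.36],[0.012,5.12,4.66,0,0,0,0.54],[0.012,5.12,4.66,0,0,0,0.72],[0.012,5.12,4.66,0,0,0,0.86],[0.012,5.12,4.66,0.6,0,0,0.86],[0.012,5.12,4.66,1.1,0,0,0.86],[0.012,5.12,4.66,1.1,0,0,0.86]]}' | python3 nudge.py | grep contact; python3 - <<'E'
from h import *
go(-62.6,20.5,15,-.861)
E
```

```text
contact_force: [-2.0, -0.2, -0.6]
t 12.95 tip mm [-147.0997  116.5957] h 13.2 yaw -0.859 tilt [-0.0028 -0.0015] F [-2.035  -0.1625 -0.5718] w 0.012
shift [-0.1278  0.0007 -0.0019] rot [-0.003  -0.001   0.0017]
```

Scaled: -0.128 m is -5.12, -0.123 m is -4.92.

```bash
echo '{"moves":[[0.012,-0.4,0.04,-0.04,0,0,0],[0.012,-0.8,0.04,-0.04,0,0,0],[0.012,-1.28,0.04,-0.04,0,0,0],[0.012,-1.76,0.04,-0.04,0,0,0],[0.012,-2.24,0.04,-0.04,0,0,0],[0.012,-2.72,0.04,-0.04,0,0,0],[0.012,-3.2,0.04,-0.04,0,0,0],[0.012,-3.68,0.04,-0.04,0,0,0],[0.012,-4.16,0.04,-0.04,0,0,0],[0.012,-4.56,0.04,-0.04,0,0,0],[0.012,-4.92,0.04,-0.04,0,0,0],[0.012,-5.12,0.04,-0.04,0,0,0]]}' | python3 nudge.py | grep contact; echo '{"moves":[[0.012,0.48,0,0,0,0,0],[0.012,0.48,0,0,0,0,0]]}' | python3 nudge.py | grep contact; python3 - <<'E'
from h import *
go(-84,0,15,0)
s=manip.capture('side');cv2.imwrite('pics/a2.png',s[:,:,::-1])
# grey blobs on the deck region
h=cv2.cvtColor(s,cv2.COLOR_RGB2HSV);m=((h[:,:,1]<50)&(h[:,:,2]>60)&(h[:,:,2]<170)).astype('u1')*255
q=proj('side',tw(T,[[-.19,.12,.1],[-.12,.12,.1],[-.02,.02,.1],[-.02,-.02,.1],[-.12,-.12,.1],[-.19,-.12,.1]])).astype(int)
k=np.zeros_like(m);cv2.fillPoly(k,[q],255);m&=k
m=cv2.morphologyEx(m,cv2.MORPH_OPEN,np.ones((3,3),'u1'))
n,l,S,c=cv2.connectedComponentsWithStats(m)
for i in range(1,n):
    if S[i,4]>25: print(S[i],c[i],wt(T,ray('side',c[i],.095))*1e3)
E
```

```text
contact_force: [-0.6, 1.2, 0.7]
contact_force: [0.6, -0.0, -0.8]
t 14.7 tip mm [-70.6149  31.1799] h 15.6 yaw -0.859 tilt [-0.001   0.0005] F [ 0.6103 -0.0243 -0.8329] w 0.0118
shift [-0.0147 -0.0306  0.0006] rot [ 0.0001 -0.0011 -0.8589]
[285 196  28  19 321] [298.1838 203.9065] [-144.5123  -59.5717]
[254 207  13  12  98] [260.551  212.5918] [-39.9792  -2.0636]
```

Scaled: -0.0367 m is -1.468, -0.0095 m is -0.38.

```bash
echo '{"moves":[[0.012,0.24,-0.48,0,0,0,-0.17],[0.012,0,-0.96,0,0,0,-0.34],[0.012,-0.38,-1.468,0,0,0,-0.51],[0.012,-0.38,-1.468,0,0,0,-0.68],[0.012,-0.38,-1.468,0,0,0,-0.86],[0.012,-0.38,-1.468,0,0,0,-0.86]]}' | python3 nudge.py | grep contact; python3 -c "
from h import *
go(-8,0,15,0)"
```

```text
contact_force: [-0.1, -0.1, -0.7]
t 15.5 tip mm [-91.2316  -1.2062] h 15.9 yaw -0.002 tilt [0.0004 0.0003] F [-0.0515 -0.0652 -0.7041] w 0.012
shift [-0.0833  0.0014  0.001 ] rot [ 0.0003  0.0004 -0.0016]
```

Scaled: -0.053 m is -2.12, -0.048 m is -1.92.

```bash
echo '{"moves":[[0.012,-0.48,0.04,0.04,0,0,0],[0.012,-0.88,0.04,0.04,0,0,0],[0.012,-1.28,0.04,0.04,0,0,0],[0.012,-1.68,0.04,0.04,0,0,0],[0.012,-1.92,0.04,0.04,0,0,0],[0.012,-2.12,0.04,0.04,0,0,0]]}' | python3 nudge.py | grep contact;echo '{"moves":[[0.012,-0.24,0,0,0,0,0],[0.012,-0.48,0,0,0,0,0],[0.012,-0.68,0,0,0,0,0]]}' | python3 nudge.py | grep contact;echo '{"moves":[[0.012,-0.24,0,0,0,0,0],[0.012,-0.48,0,0,0,0,0],[0.012,-0.56,0,0,0,0,0],[0.012,-0.56,0,0,0,0,0]]}' | python3 nudge.py | grep contact; echo '{"moves":[[0.012,0.4,0,0,0,0,0],[0.012,0.4,0,-1.08,0,0,0],[0.012,0.4,0,-1.08,0,0,0]]}' | python3 nudge.py | grep contact; python3 - <<'E'
from h import *
# c mirrored: centre (-121,-86.5) -> (-45,0), yaw +.85
go(-146,-115,42,.85)
for n in('side',):
    s=manip.capture(n)
    h=cv2.cvtColor(s,cv2.COLOR_RGB2HSV);m=((h[:,:,1]<50)&(h[:,:,2]>60)&(h[:,:,2]<170)).astype('u1')*255
    q=proj(n,tw(T,[[-.19,.12,.1],[-.12,.12,.1],[-.02,.02,.1],[-.02,-.02,.1],[-.12,-.12,.1],[-.19,-.12,.1]])).astype(int)
    k=np.zeros_like(m);cv2.fillPoly(k,[q],255);m&=k
    m=cv2.morphologyEx(m,cv2.MORPH_OPEN,np.ones((3,3),'u1'))
    N,l,S,c=cv2.connectedComponentsWithStats(m)
    for i in range(1,N):
        if S[i,4]>25: print(S[i],c[i],wt(T,ray(n,c[i],.095))*1e3)
E
```

```text
contact_force: [-1.0, -0.4, 0.5]
contact_force: [-1.6, -0.6, 1.1]
contact_force: [-0.2, 0.7, -0.2]
contact_force: [-0.6, 0.2, -0.7]
t 17.5 tip mm [-16.78    -0.4003] h 43.5 yaw -0.001 tilt [0.003  0.0004] F [-0.565   0.2342 -0.7359] w 0.0118
shift [ 0.1286 -0.1147  0.0011] rot [-0.0011  0.0029 -0.8507]
[276 196  37  19 348] [296.4454 203.5948] [-139.7368  -62.1761]
```

Scaled: 0.1285 m is 5.14, -0.1145 m is -4.58.

```bash
echo '{"moves":[[0.012,1.68,-1.56,0,0,0,-0.18],[0.012,3.36,-3.08,0,0,0,-0.36],[0.012,5.14,-4.58,0,0,0,-0.54],[0.012,5.14,-4.58,0,0,0,-0.72],[0.012,5.14,-4.58,0,0,0,-0.85],[0.012,5.14,-4.58,0.6,0,0,-0.85],[0.012,5.14,-4.58,1.06,0,0,-0.85],[0.012,5.14,-4.58,1.06,0,0,-0.85]]}' | python3 nudge.py | grep contact; python3 - <<'E'
from h import *
go(-45-.66*27,-.751*27,15,.85)
E
```

```text
contact_force: [0.6, 0.1, -0.3]
t 18.55 tip mm [-146.9672 -114.2146] h 13.6 yaw 0.848 tilt [-0.0033  0.0005] F [ 0.5957  0.1007 -0.256 ] w 0.012
shift [-0.1258 -0.0005 -0.0016] rot [ 0.0029 -0.0016 -0.0017]
```

Scaled: -0.126 m is -5.04, -0.121 m is -4.84.

```bash
echo '{"moves":[[0.012,-0.4,-0.04,-0.04,0,0,0],[0.012,-0.8,-0.04,-0.04,0,0,0],[0.012,-1.28,-0.04,-0.04,0,0,0],[0.012,-1.76,-0.04,-0.04,0,0,0],[0.012,-2.24,-0.04,-0.04,0,0,0],[0.012,-2.72,-0.04,-0.04,0,0,0],[0.012,-3.2,-0.04,-0.04,0,0,0],[0.012,-3.68,-0.04,-0.04,0,0,0],[0.012,-4.16,-0.04,-0.04,0,0,0],[0.012,-4.56,-0.04,-0.04,0,0,0],[0.012,-4.84,-0.04,-0.04,0,0,0],[0.012,-5.04,-0.04,-0.04,0,0,0]]}' | python3 nudge.py | grep contact; echo '{"moves":[[0.012,0.48,0,0,0,0,0],[0.012,0.48,0,0,0,0,0]]}' | python3 nudge.py | grep contact; python3 - <<'E'
from h import *
go(-92,0,15,0)
for n in('side',):
    s=manip.capture(n)
    h=cv2.cvtColor(s,cv2.COLOR_RGB2HSV);m=((h[:,:,1]<50)&(h[:,:,2]>60)&(h[:,:,2]<170)).astype('u1')*255
    q=proj(n,tw(T,[[-.19,.12,.1],[-.12,.12,.1],[-.02,.02,.1],[-.02,-.02,.1],[-.12,-.12,.1],[-.19,-.12,.1]])).astype(int)
    k=np.zeros_like(m);cv2.fillPoly(k,[q],255);m&=k
    m=cv2.morphologyEx(m,cv2.MORPH_OPEN,np.ones((3,3),'u1'))
    N,l,S,c=cv2.connectedComponentsWithStats(m)
    for i in range(1,N):
        if S[i,4]>25: print(S[i],c[i],wt(T,ray(n,c[i],.095))*1e3)
E
```

```text
contact_force: [0.3, -0.5, -0.5]
contact_force: [-0.7, 0.3, -0.2]
t 20.3 tip mm [-70.8412 -31.2846] h 16.3 yaw 0.847 tilt [-0.0007 -0.0007] F [-0.6661  0.2933 -0.1804] w 0.0123
shift [-0.0093  0.0366  0.0012] rot [-0.0003 -0.0009  0.8475]
[281 195  32   7 105] [296.4381 197.4762] [-141.9348 -109.9676]
[294 203  16  12 152] [301.2895 208.6382] [-151.291   -24.3673]
[254 207  14  12 115] [261.287  212.5565] [-41.9625  -2.2094]
```

Scaled: 0.0366 m is 1.464, 0.024 m is 0.96.

```bash
echo '{"moves":[[0.012,0.24,0.48,0.04,0,0,0.17],[0.012,0,0.96,0.04,0,0,0.34],[0.012,-0.372,1.464,0.04,0,0,0.51],[0.012,-0.372,1.464,0.04,0,0,0.68],[0.012,-0.372,1.464,0.04,0,0,0.847],[0.012,-0.372,1.464,0.04,0,0,0.847]]}' | python3 nudge.py | grep contact; python3 -c "
from h import *
go(-8,0,15,0)"
```

```text
contact_force: [-0.5, -0.2, -0.1]
t 21.1 tip mm [-91.1219   1.3814] h 15.4 yaw 0.004 tilt [ 0.0003 -0.0001] F [-0.5292 -0.2025 -0.076 ] w 0.0121
shift [-0.0832 -0.0017  0.0004] rot [-0.0001  0.0003  0.0035]
```

```bash
echo '{"moves":[[0.012,-0.48,-0.04,0,0,0,0],[0.012,-0.88,-0.04,0,0,0,0],[0.012,-1.28,-0.04,0,0,0,0],[0.012,-1.68,-0.04,0,0,0,0],[0.012,-1.92,-0.04,0,0,0,0],[0.012,-2.12,-0.04,0,0,0,0]]}' | python3 nudge.py | grep contact;echo '{"moves":[[0.012,-0.24,0,0,0,0,0],[0.012,-0.48,0,0,0,0,0],[0.012,-0.68,0,0,0,0,0]]}' | python3 nudge.py | grep contact;echo '{"moves":[[0.012,-0.24,0,0,0,0,0],[0.012,-0.48,0,0,0,0,0],[0.012,-0.56,0,0,0,0,0],[0.012,-0.56,0,0,0,0,0]]}' | python3 nudge.py | grep contact; echo '{"moves":[[0.012,0.4,0,0,0,0,0],[0.012,0.4,0,-2.4,0,0,0],[0.012,0.4,0,-4.8,0,0,0],[0.012,0.4,2.4,-6,0,0,0],[0.012,0.4,4.8,-6,0,0,0],[0.012,0.4,7.2,-6,0,0,0],[0.012,0.4,10,-6,0,0,0],[0.012,0.4,12,-6,0,0,0],[0.012,0.4,12,-6,0,0,0],[0.012,0.4,12,-6,0,0,0],[0.012,0.4,12,-6,0,0,0]]}' | python3 nudge.py | grep contact; python3 - <<'E'
from h import *
st()
t=manip.capture('top')[165:255,222:322];s=manip.capture('side')[185:275,215:335]
f=lambda a:cv2.resize(a,(390,350),interpolation=cv2.INTER_CUBIC)
cv2.imwrite('pics/end.png',np.hstack([f(t),f(s)])[:,:,::-1])
E
```

```text
contact_force: [-2.0, 0.5, 0.7]
contact_force: [-0.5, 0.3, 1.3]
contact_force: [-0.5, 0.2, -0.3]
contact_force: [-0.4, -0.1, 0.7]
t 24.1 tip mm [-17.5765 298.5517] h 165.4 yaw 0.0 tilt [ 0.0004 -0.0007] F [-0.4076 -0.0959  0.6601] w 0.0125
```

View pics/end.png

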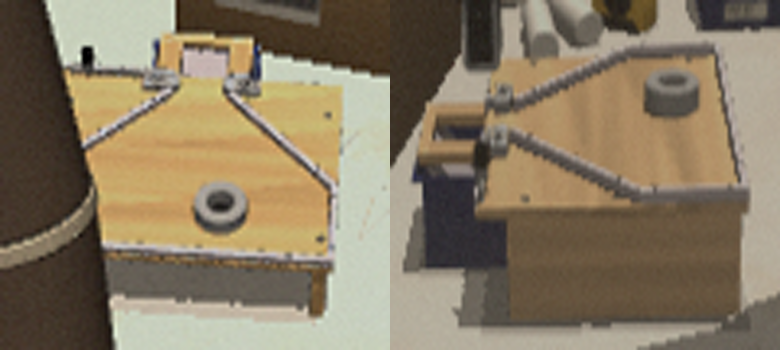

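Only the large spacer is left on the deck, at top crop (220,205). The gate and slot are empty, and the shutter pin is fully out at top crop (87,55). I'm handing the job in.

```bash
python3 -c "
from plant import manip
print(manip.close_job())"
```

```text
the job is handed in; nothing more can be done
None
```

The job is handed in at about 24 s on the clock (no verdict was returned): the shutter is fully open, the three small spacers were pushed through the gate and down the slot, and the large one is still lying on the deck; the bin itself wasn't visible in the pictures.

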